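Lengthen the canister rack by one hole and add the tea tin

ROBOT

A 7-joint arm with a two-finger parallel gripper is mounted at the origin on the work surface. World frame = base frame: x ahead of the robot, y to its left, z up, the work surface at z = 0. Lengths are in m, angles in rad, forces in N, time in s.
With the tool pointing down it reaches from about 0.425 to 0.925 m from the base axis. Payload 6.8 kg.
Tool frame: the origin (TCP) lies at the very end of the fingers, on their centre line; the grasp point (between the pads) lies 19 mm behind it (robot.grip_point_offset is the distance from the TCP to the grasp point, in m); x points along the fingers, z is the direction in which the jaws open and shut, and the axes are right-handed (so a half turn about x gives the same grasp; the last joint's range is limited). The gripper opens to 88 mm and grips with 3 to 60 N. Pads are 20 mm wide; open, the fingers measure 115 mm over their backs; the gripper's body (75 mm by 178 mm) begins 61 mm behind the grasp point.
Start: joints at [1.011, 0.477, 0.022, 1.555, -0.011, 1.109, -0.083], TCP at [0.295, -0.607, 0.223] pointing down, gripper open.
Joint ranges: [-2.96, 2.96], [-0.34, 2.1], [-1.41, 1.46], [0.24, 2.44], [-1.37, 4.51], [0.17, 1.92], [-2.96, 2.96]. Speed limits (rad/s): [2.39, 2.39, 3.14, 3.14, 3.14, 3.14, 3.14].

INTERFACE

Orientations are given as a unit quaternion [w, x, y, z].
In Python, from workcell import read_state, viewer, job_done, robot gives the robot as it stands.
- The arm moves only by the tool send_rows, never from a script. Its argument "targets" is a list that holds one entry, the list of rows, each a list of 7 numbers: the shift along the world's x, y, z in m, then the turn, a rotation vector about the world's x, y, z in rad, then the closure in counts, from 0 (fully open) to 255 (shut). In form: [[[tx, ty, tz, wx, wy, wz, fingers], ...]]. A call has 1 to 10 rows; each row is the pose to reach, as a shift and turn from the pose commanded when the call began; what a row does not reach only later rows make up. A row lasts 1/12 s, in which the tool goes at most 41.7 mm and 7.16 degrees, less where a joint would pass 70% of its speed; a pose out of reach is approached as far as the arm can. A call with a gripper value outside its range is refused whole. The fingers move at their own pace and stop on an object; the grip force is fixed at half the most. Time passes only in rows, so rows that repeat a pose let the fingers close. It gives the time, the measured TCP pose, the force and the opening at its end, in the units of the state.
- read_state(): the state, without advancing time (a new reading comes with each control period).
- viewer.read_camera(name): name is "scene" or "top"; returns a dict with "frame" (480x640x3 uint8, red, green, blue), "z_map" (480x640 float32, m along the optical axis (not along the pixel's ray), 0 where there is no reading), "vfov" (degrees; the focal length in pixels is half the picture's height over the tangent of half this angle, whatever the lens; pixels are square), "cx", "cy" (the principal point, pixels), "view" (4x4, takes a point from world to camera coordinates). Camera axes: x right, y up, looking along -z (the intrinsics and any distortion apply to the point x, -y, -z); pixel columns grow to the right and rows downward; lengths in m; the calibration is good to about 2 mm. A picture is of the moment at which its call begins.
- job_done(): hands the job in, once; it reports no verdict.
The state is a dict: "t": time; "q": joint angles; "qvel": joint speeds; "effort": joint torques, N m; "position": TCP position; "ee_rot": TCP orientation; "force": force on the tool from outside, world axes, zero at the start; "moment": the same for the moment, N m; "width": finger opening in m.
Only numpy, scipy, OpenCV 4.12 (cv2) and the standard library are available. Lean on these libraries where they do the work, as an engineer would, in place of code of your own. Each camera call takes 0.05 s, during which the arm holds its last target. There are 200 camera calls.

TASK

On the kitchen counter, lengthen the canister rack by one hole: pinch its two red snap buttons flush, slide the outer tube out to the very next hole until you feel both buttons snap out again, and never force the tube hard against the buttons. Then stand the green tea tin upright on the board in the end bay you have just widened, in line with the other tins, and leave everything else as it is.

Things in the scene. Friction and masses are not known exactly. Their poses are not given: they have to be found in the camera images.
- rack: Fixed canister rack. Origin on the counter, below button_spot's row: z up, y along the tube towards the end that extends, x from the row of tins to the tube. Wooden board 12 mm thick, x -105 to 95, y -180 to 210 mm. Tube axis at x +55, z 75 mm. Bays along x -55 mm, between white dividers (4 mm thick, 90 mm deep, tops at z 70 mm) centred at y -158, -80, -2 and 76 mm.
- button_spot (a point): Fixed point on the tube axis midway between the two red buttons, rack axes, 75 mm over the counter. Domed pins, radius 5 mm, one on each side of the tube (rack -x and +x), at fixed y, standing out 5 mm: 40 mm over both domes, 30 mm over the tube. Pads closing along rack x from above press both flush (about 3 N each); free space beside the tube is 50 mm or more.
- outer_tube: Square aluminium outer tube, 30 x 30 mm, wall 2 mm, rack axes; origin on its axis, at button_spot when rail_slide is 0; from y -125 to 150 mm. It slides on a dark inner tube fixed to the rack. Button openings in both sides, 13 mm high: the one in use 19 mm long (a few mm of play), the others 12 to 13 mm long, unevenly spaced.
- rail_slide (a joint): How far the outer tube is pulled out along rack +y (m). Starts at -0.003 to 0.003; The next hole out comes at 0.041 to 0.069, differing from rack to rack and not measured: feel for it (1 mm play either way); there the buttons snap out and block the tube. The one after is at 0.108. Flush, 5 to 20 N along +y draws the domes under the wall; then drag is 2 to 5 N.
- button_front (a joint): How far the button on the rack -x side is pressed in (m): 0 fully out, 0.005 flush with the tube side, 0.007 hidden under the tube wall, 0.009 end of its travel.
- button_back (a joint): The same for the button on the rack +x side.
- cap_front: Red dome of the front button, 10 mm thick; origin at the centre of the dome's sphere, 5 mm below its tip; rack axes.
- cap_back: Red dome of the back button, likewise.
- fence_face (a point): Middle of the inner face of the white sliding end fence that closes the end bay: 6 mm thick, 90 mm deep in rack x, top at z 70 mm, carried by the outer tube through a strip (z 43 to 63 mm) that runs to the tube at the same y. At rack y 115 mm + rail_slide.
- bay_floor (a point): Point on the board, 12 mm over the counter, in the end bay 39 mm from its divider: a good place for the tin once the tube is in the next hole; rack axes. The bay lies between the divider at rack y 76 mm and the fence: 34 to 40 mm wide at the start, too narrow for the tin, then 78 to 106 mm.
- tea_tin: The loose green round tea tin with a brass-coloured lid, 54 mm diameter, 99 mm high (lid, 53 mm, from 82 mm up), 0.15 to 0.31 kg; origin at the centre of its underside, z up. Starts standing on the counter.
- coffee_tin: Bystander: copper-coloured tin of the same size in a bay of the rack.
- sugar_tin: Bystander: white tin of the same size in a bay of the rack.
- cocoa_tin: Bystander: red tin of the same size in a bay of the rack.
- mug: Bystander: blue mug, 80 mm diameter, 90 mm high, on the counter.
- jam_jar: Bystander: amber jar with a red cap, 60 mm diameter, 95 mm high, on the counter.
- bowl: Bystander: white bowl, 140 mm diameter, 60 mm high, on the counter.
- spoon: Bystander: wooden spoon lying on the counter.
Mind the look-alikes: they are no part of the job. Leave any purple look-alike of the tea_tin alone.

How it is judged:
On the way, in this order (a step that is already met when the one before it is completed fails the run):
1. both buttons are pressed in and the tube is on its way, between the holes (value of joint each of button_front, button_back above 0.0045 m and value of joint rail_slide between 0.012 and 0.034 m), for 0.1 s.
2. the tube is in the next hole with both buttons snapped out (value of joint rail_slide between 0.04 and 0.07 m and value of joint each of button_front, button_back below 0.0015 m), for 0.2 s.
At the end, for the whole second after the job is handed in: The tube is in the next hole out (rail_slide 40 to 70 mm) with both buttons out to within 1.5 mm; the tea tin stands upright (0.1 rad), at rest and released, on the board in the end bay, its centre at rack x -80 to -25 and y 100 to 162 mm (all of step 2 and x of tea_tin in the frame of rack between -0.08 and -0.025 m and y of tea_tin in the frame of rack between 0.1 and 0.162 m and z of tea_tin in the frame of rack between 0.009 and 0.016 m and angle between tea_tin's own z axis and vertical below 0.1 rad and linear speed of tea_tin below 0.02 m/s); the robot touches nothing.
It fails at once if the tube is pulled past the next hole or pushed in the wrong way (value of joint rail_slide above 0.078 m or value of joint rail_slide below -0.02 m).
It fails at once if the tube is forced against a snap button with more than 15 N (contact force between any of cap_front, cap_back and outer_tube above 15 N).
It fails at once if a tin in the rack is tipped or taken out of its place (angle between any of coffee_tin, sugar_tin, cocoa_tin's own z axis and vertical above 0.4 rad or distance of any of coffee_tin, sugar_tin, cocoa_tin from where it was at the start of the episode above 0.035 m).
It fails at once if the mug, jar, bowl or spoon is moved more than 30 mm (distance of any of mug, jam_jar, bowl, spoon from where it was at the start of the episode above 0.03 m).
It also fails if it takes over 54 s, if anything falls off the work surface, if the arm or the gripper's body presses on something with over 40 N, if the wrist force passes 120 N, or if a joint passes its speed limit or range.

## Working session

There is one attempt and no reset: what is moved stays moved. The work goes in short steps, Python scripts to look and compute and a tool call to move; the robot and the scene stay as the last step left them, time stands still between calls to the robot, and variables do not carry over. Pictures are saved under pics/ and viewed, about 8 in all and at most 12, crops included, and the job is handed in when it is done.

Besides the shell and the picture viewer there is one more tool, called after "Request:" in YAML: its name, and indented under it one key for each argument. send_rows: Moves the arm, as the interface text tells. Its arguments: {"type":"object","properties":{"targets":{"type":"array"}},"required":["targets"]}

```bash
mkdir -p pics
cat > h.py <<'E'
import numpy as np, cv2
from workcell import read_state, viewer, job_done, robot
def cam(n): return viewer.read_camera(n)
def f(c): return 240/np.tan(np.radians(c['vfov'])/2)
def world(c,u,v,z=None,h=None):
    F=f(c); T=np.linalg.inv(np.array(c['view']))
    d=np.array([(u-c['cx'])/F,-(v-c['cy'])/F,-1])
    if h is not None:
        r=T[:3,:3]@d; o=T[:3,3]; return o+r*(h-o[2])/r[2]
    if z is None: z=c['z_map'][int(v),int(u)]
    return T[:3,:3]@(d*z)+T[:3,3]
def save(n,im,k=1): cv2.imwrite('pics/'+n,cv2.resize(im[...,::-1],None,fx=k,fy=k,interpolation=cv2.INTER_CUBIC))
E
python3 - <<'E'
from h import *
for n in('scene','top'):
    c=cam(n); save(n+'.png',c['frame']); np.savez(n+'.npz',**c)
    print(n,[k for k in c],c['vfov'],c['cx'],c['cy'],c['view'], {k:c[k] for k in c if k not in('frame','z_map','view')})
print(read_state())
E
```

```text
scene ['frame', 'z_map', 'vfov', 'cx', 'cy', 'view'] 44.748066848677105 321.10511690867935 236.23796708775703 [[-2.99277741e-01  9.54164713e-01 -1.59160544e-03  1.79970026e-01]
 [-7.87050775e-01 -2.45918048e-01  5.65752058e-01  4.01479057e-01]
 [ 5.39429246e-01  1.70569673e-01  8.24573875e-01 -1.78280595e+00]
 [ 0.00000000e+00  0.00000000e+00  0.00000000e+00  1.00000000e+00]] {'vfov': 44.748066848677105, 'cx': 321.10511690867935, 'cy': 236.23796708775703}
top ['frame', 'z_map', 'vfov', 'cx', 'cy', 'view'] 52.733342281888824 321.2282019431016 251.85118057854493 [[ 6.06122309e-04 -9.99904268e-01  1.38234238e-02 -8.48942257e-03]
 [ 9.98264391e-01  1.41905165e-03  5.88743784e-02 -5.64149026e-01]
 [-5.88883584e-02  1.37637467e-02  9.98169685e-01 -1.47032389e+00]
 [ 0.00000000e+00  0.00000000e+00  0.00000000e+00  1.00000000e+00]] {'vfov': 52.733342281888824, 'cx': 321.2282019431016, 'cy': 251.85118057854493}
{'t': 0.1, 'q': array([ 1.01090756,  0.47768762,  0.0223388 ,  1.5563135 , -0.01144402,
        1.10930753, -0.08309357]), 'qvel': array([-0.00145747, -0.00091287,  0.00161364, -0.00262756, -0.00034581,
        0.00147219, -0.00021819]), 'effort': array([ 4.31752487e-03, -5.84089100e+01,  1.53958775e+00, -2.73314846e+01,
       -5.42147923e-02,  1.30195412e-02,  4.20970548e-05]), 'position': array([ 0.29443611, -0.6068118 ,  0.22181539]), 'ee_rot': array([ 0.59879253,  0.37553925,  0.59980011, -0.37504347]), 'force': array([0.05281126, 0.47224561, 0.96097127]), 'moment': array([-0.02589592,  0.00482084,  0.02363647]), 'width': 0.08777584298587036}
```

View pics/scene.png

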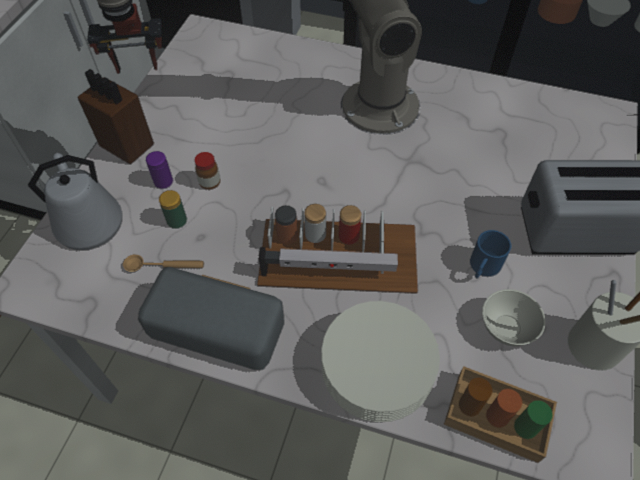

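View pics/top.png

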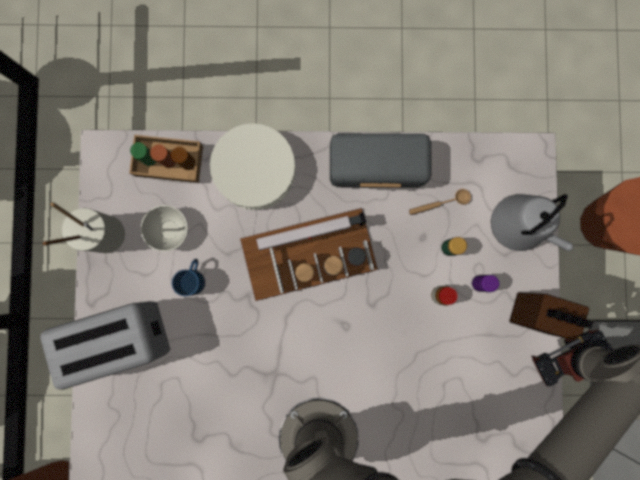

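Candidates for the tea tin: the green tin with a yellow lid at scene (173,208) / top (456,246), the purple tin at top (486,284), and a green can in the crate at top (140,150). The first fits: green, brass-coloured lid, standing on the counter. I'll confirm it in enlarged crops.

Run:
```python
from h import *
s=dict(np.load('scene.npz'));t=dict(np.load('top.npz'))
a=cv2.resize(s['frame'][190:300,240:430],(800,463),interpolation=cv2.INTER_CUBIC)
b=cv2.resize(t['frame'][195:310,230:390],(800,575),interpolation=cv2.INTER_CUBIC)
g=cv2.resize(s['frame'][140:240,140:240],(400,400),interpolation=cv2.INTER_CUBIC)
save('a.png',a)
save('b.png',b)
# tin
for n,c in(('s',s),('t',t)):
    F=f(c);vv,uu=np.mgrid[:480,:640];z=c['z_map']
    T=np.linalg.inv(c['view']);P=np.stack([(uu-c['cx'])/F*z,-(vv-c['cy'])/F*z,-z],-1)@T[:3,:3].T+T[:3,3]
    np.save('P'+n,P)
    for lo,hi,nm in((.088,.115,'lid'),(0.02,.08,'body')):
        m=(z>0)&(P[...,2]>lo)&(P[...,2]<hi)
        k,lab,st,ce=cv2.connectedComponentsWithStats(m.astype(np.uint8))
        for i in range(1,k):
            if st[i,4]>40:
                q=P[lab==i]; print(n,nm,ce[i].round(),st[i,4],'min',q.min(0).round(3),'max',q.max(0).round(3),'mean',q.mean(0).round(3))
    for p in ([(173,200)] if n=='s' else [(456,246),(304,271),(300,235)]): print(n,p,P[p[1],p[0]])
```

```text
s lid [382.  92.] 340 min [ 0.002 -0.063  0.088] max [0.078 0.071 0.115] mean [0.055 0.01  0.101]
s lid [120. 130.] 418 min [ 0.353 -0.733  0.088] max [ 0.45  -0.58   0.115] mean [ 0.414 -0.629  0.101]
s lid [156. 159.] 274 min [ 0.449 -0.524  0.088] max [ 0.503 -0.468  0.105] mean [ 0.477 -0.493  0.098]
s lid [204. 160.] 263 min [ 0.411 -0.399  0.088] max [ 0.464 -0.346  0.104] mean [ 0.438 -0.372  0.095]
s lid [ 83. 214.] 637 min [ 0.603 -0.669  0.088] max [ 0.738 -0.54   0.115] mean [ 0.696 -0.578  0.101]
s lid [169. 199.] 314 min [ 0.558 -0.428  0.088] max [ 0.611 -0.374  0.107] mean [ 0.588 -0.401  0.098]
s lid [286. 216.] 390 min [ 0.525 -0.132  0.088] max [ 0.581 -0.079  0.115] mean [ 0.558 -0.103  0.107]
s lid [315. 214.] 376 min [ 0.5   -0.065  0.088] max [ 0.554 -0.012  0.115] mean [ 0.531 -0.037  0.107]
s lid [350. 216.] 387 min [0.473 0.019 0.088] max [0.533 0.071 0.115] mean [0.51  0.046 0.107]
s lid [581. 232.] 758 min [0.34  0.466 0.088] max [0.422 0.717 0.115] mean [0.389 0.581 0.102]
s lid [262. 253.] 83 min [ 0.648 -0.134  0.088] max [ 0.683 -0.113  0.1  ] mean [ 0.
[... 7379 characters left out ...]
0.507 0.426 0.08 ] mean [0.471 0.416 0.051]
t body [478. 282.] 117 min [ 0.445 -0.495  0.02 ] max [ 0.496 -0.471  0.079] mean [ 0.471 -0.479  0.052]
t body [438. 294.] 139 min [ 0.404 -0.386  0.02 ] max [ 0.463 -0.346  0.08 ] mean [ 0.436 -0.356  0.053]
t body [519. 308.] 269 min [ 0.342 -0.617  0.02 ] max [ 0.443 -0.584  0.08 ] mean [ 0.396 -0.599  0.051]
t body [161. 327.] 290 min [0.255 0.445 0.025] max [0.416 0.498 0.08 ] mean [0.34  0.465 0.054]
t body [318. 425.] 586 min [-0.02  -0.079  0.02 ] max [0.08  0.079 0.08 ] mean [0.051 0.001 0.042]
t (456, 246) [ 0.57695944 -0.39963339  0.09872767]
t (304, 271) [0.50346189 0.04270858 0.11350193]
t (300, 235) [0.6095447  0.0553378  0.08522843]
```

View pics/a.png

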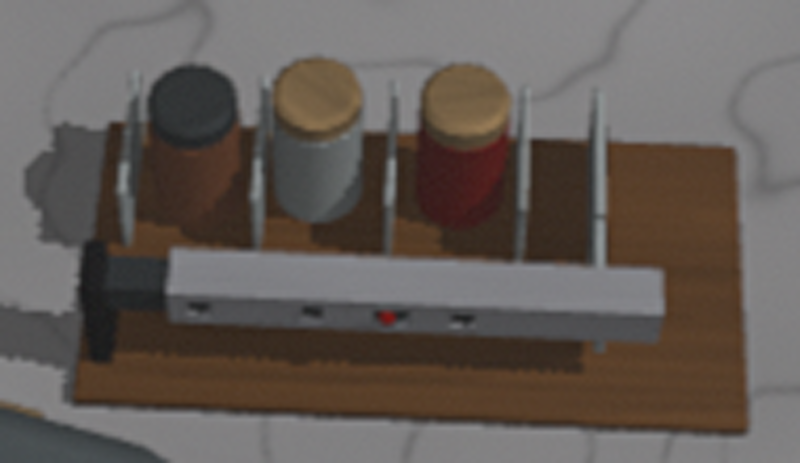

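View pics/b.png

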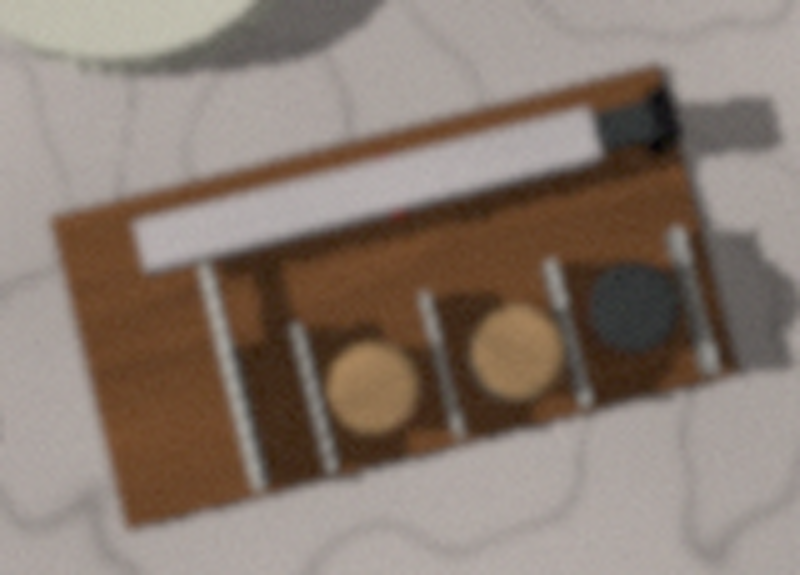

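The scene crop shows the coffee, sugar and cocoa tins in the bays. The red front button is at crop (387,318), the board corners are clear, and the end bay is empty. The tube extends to the right in the scene view, which is world +y. Now I'll fit the rack pose.

Run:
```python
from h import *
s=dict(np.load('scene.npz'));t=dict(np.load('top.npz'))
S=lambda u,v:(240+u*190/800-.4,190+v*110/463-.4)
T=lambda u,v:(230+u/5-.4,195+v/5-.4)
# rack coords of corners: (x,y)
cs={(-105,-180):S(108,122),(-105,210):S(735,147),(95,210):S(748,430),(95,-180):S(75,402)}
ct={(95,210):T(55,215),(-105,210):T(130,525),(95,-180):T(665,68),(-105,-180):T(740,372)}
def fit(A,B):
    A=np.array(A)/1000;B=np.array(B);a=A-A.mean(0);b=B-B.mean(0)
    th=np.arctan2((a[:,0]*b[:,1]-a[:,1]*b[:,0]).sum(),(a*b).sum())
    R=np.array([[np.cos(th),-np.sin(th)],[np.sin(th),np.cos(th)]])
    o=B.mean(0)-R@A.mean(0);return th,o,R,(A@R.T+o-B)*1000
for n,c,d,bt in(('s',s,cs,None),('t',t,ct,T(400,213))):
    A=list(d);B=[world(c,*d[k],h=.012)[:2] for k in A]
    th,o,R,res=fit(A,B);print(n,'th',th,np.degrees(th),'o',o.round(4),'btn',(o+R@[.055,0]).round(4),'res',res.round(1).tolist())
    b=world(c,*(S(387,318) if n=='s' else bt),h=.075)[:2]; print(' red in rack',(R.T@(b-o)).round(4))
    P=np.load('P'+n+'.npy');m=(P[...,2]>.087)&(P[...,2]<.096)&(abs(P[...,0]-.62)<.07)&(abs(P[...,1]-.047)<.16)
    q=P[m][:,:2].astype(np.float32);r=cv2.minAreaRect(q*1000);bx=cv2.boxPoints(r)/1000
    pc=np.cov(q.T);w,v=np.linalg.eigh(pc);
    print(' tube',r,'ang',np.degrees(np.arctan2(-v[0,1]*np.sign(v[1,1]),abs(v[1,1]))),'mean z',P[m][:,2].mean(),'in rack',(R.T@(np.array(r[0])/1000-o)).round(4))
    for nm,z0,x0,y0 in(('tin',.099,.584,-.404),('cocoa',.111,.504,.044),('sugar',.111,.525,-.04)):
        m=(abs(P[...,2]-z0)<.006)&(np.hypot(P[...,0]-x0,P[...,1]-y0)<.05)
        (e,rr)=cv2.minEnclosingCircle(P[m][:,:2].astype(np.float32)*1000);e=np.array(e)/1000;print(' ',nm,e.round(4),rr,P[m][:,2].mean().round(4),'rack',(R.T@(e-o)).round(4))
```

```text
s th 0.2550472285929044 14.613129774881756 o [0.5726 0.0202] btn [0.6258 0.034 ] res [[0.1, -0.7], [-0.9, 0.9], [-0.1, 2.0], [0.8, -2.2]]
 red in rack [0.0683 0.0001]
 tube ((585.5457153320312, 25.353607177734375), (117.39326477050781, 303.0342712402344), 13.675052642822266) ang 11.517264042552492 mean z 0.09023658001621704 in rack [0.0139 0.0017]
  tin [ 0.5841 -0.4021] 28.348567962646484 0.0983 rack [-0.0954 -0.4115]
  cocoa [0.5052 0.0443] 27.735349655151367 0.1101 rack [-0.0591  0.0404]
  sugar [ 0.532  -0.0498] 38.007877349853516 0.1104 rack [-0.0569 -0.0574]
t th 0.2425803619414065 13.898830931998534 o [0.5679 0.0154] btn [0.6213 0.0286] res [[1.7, 1.8], [-2.3, 1.4], [3.2, -0.3], [-2.5, -2.9]]
 red in rack [0.0379 0.0028]
 tube ((618.35107421875, 34.49866485595703), (289.83050537109375, 107.38224029541016), 87.45675659179688) ang 14.26732766476908 mean z 0.09039570856637093 in rack [0.0535 0.0064]
  tin [ 0.5814 -0.4065] 27.068614959716797 0.0986 rack [-0.0883 -0.4128]
  cocoa [0.5014 0.0408] 26.200138092041016 0.1102 rack [-0.0585  0.0407]
  sugar [ 0.5284 -0.0518] 36.7032356262207 0.1102 rack [-0.0546 -0.0558]
```

```bash
cat >> h.py <<'E'
from scipy.spatial.transform import Rotation as Ro
TH=.250
def turn(yaw):
    "rotvec from present tool pose to x down, z along yaw (or opposite)"
    q=read_state()['ee_rot'];C=Ro.from_quat(np.r_[q[1:],q[0]])
    o=[]
    for s in(1,-1):
        z=s*np.array([np.cos(yaw),np.sin(yaw),0]);x=np.array([0,0,-1.]);M=np.c_[x,np.cross(z,x),z]
        o.append((Ro.from_matrix(M)*C.inv()).as_rotvec().round(4))
    return o
E
python3 - <<'E'
from h import *
s=read_state();print(turn(TH),s['position'],np.array([.6236,.032,.056])-s['position'],s['t'])
E
```

```text
[array([-6.000e-04, -1.600e-03,  1.369e+00]), array([-1.7000e-03,  6.0000e-04, -1.7726e+00])] [ 0.29443611 -0.6068118   0.22181539] [ 0.32916389  0.6388118  -0.16581539] 0.1
```

Request:
send_rows:
  targets:
    - [[0,0,0.04,0,0,0,0],[0.01,0.02,0.08,0,0,0.1,81],[0.03,0.055,0.08,0,0,0.2,81],[0.05,0.09,0.08,0,0,0.3,81],[0.07,0.125,0.08,0,0,0.4,81],[0.09,0.16,0.08,0,0,0.5,81],[0.11,0.195,0.08,0,0,0.6,81],[0.125,0.23,0.08,0,0,0.7,81],[0.14,0.265,0.08,0,0,0.8,81],[0.155,0.3,0.08,0,0,0.9,81]]

```text
t: 0.93
position: [0.4499, -0.3054, 0.3024]
ee_rot: [0.703, 0.076, 0.703, -0.076]
force: [1.0, -0.3, 0.7]
width: 0.0598
```

Run:
```python
from h import *
s=read_state();print(turn(TH),s['position'],np.array([.6236,.032,.056])-s['position'],s['t'],s['width'],s['q'].round(2),s['force'])
```

```text
[array([ 1.00e-04, -6.00e-04,  4.64e-01]), array([-8.0000e-04, -1.0000e-04, -2.6776e+00])] [ 0.44988751 -0.3053577   0.30240271] [ 0.17371249  0.3373577  -0.24640271] 0.9333 0.059756802041964735 [ 0.72  0.21 -0.28  1.75  0.06  1.19  0.21] [ 0.96477981 -0.26816793  0.67149921]
```

Request:
send_rows:
  targets:
    - [[0.018,0.035,0,0,0,0.05,81],[0.036,0.07,0,0,0,0.1,81],[0.054,0.105,0,0,0,0.15,81],[0.072,0.14,0,0,0,0.2,81],[0.09,0.175,0,0,0,0.25,81],[0.108,0.21,0,0,0,0.3,81],[0.126,0.245,-0.02,0,0,0.35,81],[0.144,0.28,-0.04,0,0,0.4,81],[0.162,0.315,-0.06,0,0,0.45,81],[0.1737,0.3374,-0.09,0,0,0.464,81]]

```text
t: 1.77
position: [0.6239, 0.0309, 0.2168]
ee_rot: [0.703, -0.088, 0.7, 0.088]
force: [1.2, 0.1, -0.2]
width: 0.0603
```

Request:
send_rows:
  targets:
    - [[0,0,0,0,0,0,81],[0,0,-0.03,0,0,0,81],[0,0,-0.06,0,0,0,81],[0,0,-0.075,0,0,0,81],[0,0,-0.075,0,0,0,81],[0,0,-0.075,0,0,0,81]]

```text
t: 2.27
position: [0.6214, 0.0268, 0.1405]
ee_rot: [0.701, -0.086, 0.702, 0.086]
force: [0.7, 0.2, 0.5]
width: 0.06
```

Run:
```python
from h import *
s=read_state();print(turn(TH),s['position'],np.array([.6236,.032,.056])-s['position'],s['t'],s['width'],s['force'])
a=cam('scene')['frame'][150:310,230:440];b=cam('top')['frame'][170:310,210:390]
save('c.png',np.vstack([cv2.resize(a,(600,457),interpolation=2)]))
```

```text
[array([ 0.0003, -0.0018,  0.0055]), array([-2.900e-03, -4.000e-04, -3.136e+00])] [0.62144236 0.02680055 0.14050164] [ 0.00215764  0.00519945 -0.08450164] 2.2667 0.059971514299839754 [0.67006859 0.23593881 0.52897728]
```

View pics/c.png

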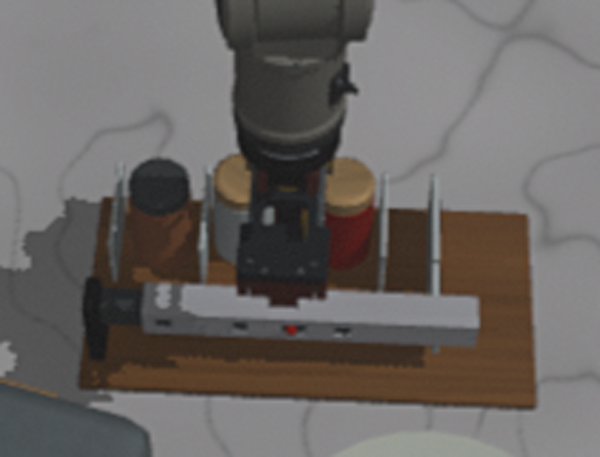

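Request:
send_rows:
  targets:
    - [[0.0022,0.0052,0,0,0,0.005,81],[0.0022,0.0052,-0.02,0,0,0.005,81],[0.0022,0.0052,-0.035,0,0,0.005,81],[0.0022,0.0052,-0.045,0,0,0.005,81],[0.0022,0.0052,-0.055,0,0,0.005,81],[0.0022,0.0052,-0.065,0,0,0.005,81],[0.0022,0.0052,-0.075,0,0,0.005,81],[0.0022,0.0052,-0.084,0,0,0.005,81],[0.0022,0.0052,-0.084,0,0,0.005,81],[0.0022,0.0052,-0.084,0,0,0.005,81]]

```text
t: 3.2
position: [0.6239, 0.0326, 0.0564]
ee_rot: [0.701, -0.088, 0.702, 0.088]
force: [0.8, 0.0, -0.7]
width: 0.0602
```

Run:
```python
from h import *
s=read_state();print(turn(TH),s['position'],np.array([.6236,.032,.056])-s['position'],s['t'],s['width'],s['force'])
a=cam('scene')['frame'][150:310,230:440]
save('d.png',np.vstack([cv2.resize(a,(800,610),interpolation=2)])[:600])
```

```text
[array([-0.   , -0.001, -0.   ]), array([ 1.5000e-03, -0.0000e+00,  3.1415e+00])] [0.62389082 0.03257687 0.05643046] [-0.00029082 -0.00057687 -0.00043046] 3.2 0.06017033653698616 [ 0.80773626  0.01642022 -0.71343414]
```

View pics/d.png

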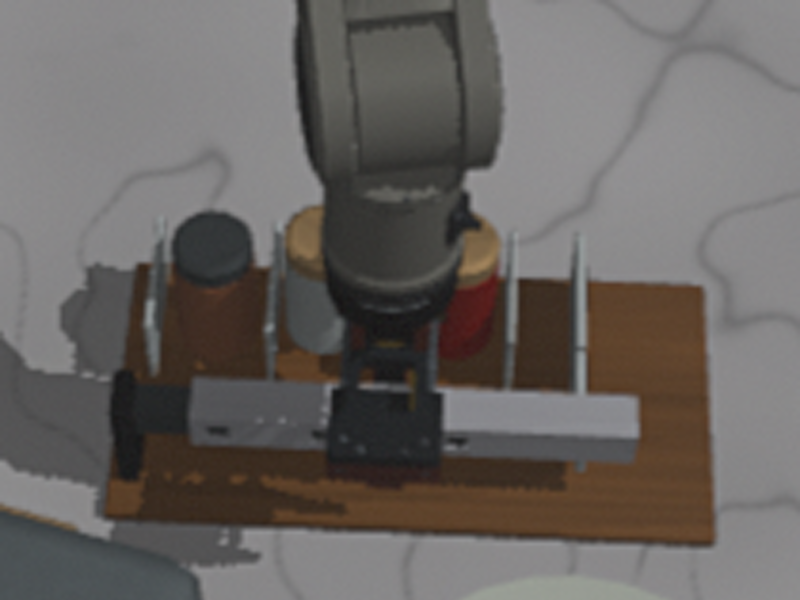

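The fingers straddle the tube, centred at crop x≈384 with the button at ≈388. Closing now.

Request:
send_rows:
  targets:
    - [[0,0,0,0,0,0,120],[0,0,0,0,0,0,150],[0,0,0,0,0,0,180],[0,0,0,0,0,0,200],[0,0,0,0,0,0,220],[0,0,0,0,0,0,220],[0,0,0,0,0,0,220],[0,0,0,0,0,0,220]]

```text
t: 3.92
position: [0.6224, 0.032, 0.057]
ee_rot: [0.7, -0.089, 0.703, 0.088]
force: [-6.6, -0.4, 5.8]
width: 0.0298
```

Request:
send_rows:
  targets:
    - [[-0.0015,-0.0004,0.0005,0,0,0,220],[-0.0019,0.0011,0.0005,0,0,0,220],[-0.0022,0.0025,0.0005,0,0,0,220],[-0.0025,0.0035,0.0005,0,0,0,220],[-0.0027,0.0044,0.0005,0,0,0,220]]

```text
t: 4.33
position: [0.6217, 0.0347, 0.0571]
ee_rot: [0.701, -0.089, 0.702, 0.087]
force: [1.0, -5.0, -3.0]
width: 0.0297
```

```bash
cat > st.py <<'E'
from h import *
s=read_state();R=np.array([[np.cos(TH),np.sin(TH)],[-np.sin(TH),np.cos(TH)]])
print('rack TCP mm',(R@(s['position'][:2]-[.570,.018])*1000).round(2),'F rack',(R@s['force'][:2]).round(2),s['force'].round(1),'M',s['moment'].round(2),s['t'],s['width'],s['position'].round(4))
E
python3 st.py
```

```text
rack TCP mm [54.21  3.42] F rack [-0.27 -5.12] [ 1. -5. -3.] M [-0.9  -0.16  0.26] 4.3333 0.02969310282258724 [0.6217 0.0347 0.0571]
```

Request:
send_rows:
  targets:
    - [[-0.0002,0.001,0,0,0,0,220],[-0.0005,0.0019,0,0,0,0,220],[-0.0007,0.0029,0,0,0,0,220],[-0.001,0.0039,0,0,0,0,220]]

```text
t: 4.67
position: [0.6213, 0.0362, 0.0571]
ee_rot: [0.702, -0.089, 0.702, 0.085]
force: [3.6, -12.2, -3.7]
width: 0.0296
```

```bash
python3 st.py
```

```text
rack TCP mm [54.24  4.9 ] F rack [  0.49 -12.71] [  3.6 -12.2  -3.7] M [-2.08 -0.6   0.3 ] 4.6667 0.029649592138297102 [0.6213 0.0362 0.0571]
```

Request:
send_rows:
  targets:
    - [[-0.0002,0.0007,0,0,0,0,220],[-0.0003,0.0014,0,0,0,0,220],[-0.0003,0.0014,0,0,0,0,220]]

```text
t: 4.92
position: [0.6212, 0.0366, 0.0571]
ee_rot: [0.702, -0.089, 0.702, 0.085]
force: [4.1, -11.3, -3.3]
width: 0.0298
```

```bash
python3 st.py
```

```text
rack TCP mm [54.23  5.31] F rack [  1.16 -11.98] [  4.1 -11.3  -3.3] M [-2.06 -0.62  0.25] 4.9167 0.029792816246285627 [0.6212 0.0366 0.0571]
```

Request:
send_rows:
  targets:
    - [[-0.0003,0.001,0,0,0,0,220],[-0.0005,0.002,0,0,0,0,220],[-0.0005,0.002,0,0,0,0,220],[-0.0005,0.002,0,0,0,0,220]]

```text
t: 5.25
position: [0.6199, 0.0417, 0.0571]
ee_rot: [0.701, -0.088, 0.702, 0.087]
force: [0.6, -5.7, -3.2]
width: 0.0303
```

```bash
python3 st.py
```

```text
rack TCP mm [54.19 10.66] F rack [-0.78 -5.67] [ 0.6 -5.7 -3.2] M [-1.13 -0.35  0.09] 5.25 0.03028492916329287 [0.6199 0.0417 0.0571]
```

Request:
send_rows:
  targets:
    - [[-0.0005,0.0019,0,0,0,0,220],[-0.001,0.0039,0,0,0,0,220],[-0.0015,0.0058,0,0,0,0,220],[-0.002,0.0078,0,0,0,0,220],[-0.0025,0.0097,0,0,0,0,220],[-0.003,0.0116,0,0,0,0,220],[-0.0035,0.0136,0,0,0,0,220],[-0.004,0.0155,0,0,0,0,220],[-0.0045,0.0174,0,0,0,0,220],[-0.005,0.0194,0,0,0,0,220]]

```text
t: 6.08
position: [0.6149, 0.0612, 0.0571]
ee_rot: [0.701, -0.089, 0.702, 0.087]
force: [0.7, -5.8, -3.2]
width: 0.0297
```

```bash
python3 st.py
```

```text
rack TCP mm [54.2  30.72] F rack [-0.75 -5.84] [ 0.7 -5.8 -3.2] M [-1.15 -0.3   0.15] 6.0833 0.02969760240830511 [0.6149 0.0612 0.0571]
```

Request:
send_rows:
  targets:
    - [[-0.0002,0.001,0,0,0,0,220],[-0.0005,0.0019,0,0,0,0,220],[-0.0007,0.0029,0,0,0,0,220],[-0.001,0.0039,0,0,0,0,220],[-0.0012,0.0048,0,0,0,0,220],[-0.0015,0.0058,0,0,0,0,220],[-0.0017,0.0068,0,0,0,0,220],[-0.002,0.0078,0,0,0,0,220]]

```text
t: 6.75
position: [0.612, 0.0721, 0.0571]
ee_rot: [0.701, -0.088, 0.702, 0.089]
force: [-0.2, -2.5, -4.5]
width: 0.0297
```

```bash
python3 st.py
```

```text
rack TCP mm [54.08 42.01] F rack [-0.85 -2.35] [-0.2 -2.5 -4.5] M [-0.72 -0.11 -0.11] 6.75 0.029687211146159825 [0.612  0.0721 0.0571]
```

Request:
send_rows:
  targets:
    - [[-0.0002,0.001,0,0,0,0,220],[-0.0005,0.0019,0,0,0,0,220],[-0.0005,0.0019,0,0,0,0,220]]

```text
t: 7.0
position: [0.6117, 0.0736, 0.0571]
ee_rot: [0.701, -0.088, 0.702, 0.088]
force: [-1.1, -1.9, -5.2]
width: 0.0299
```

```bash
python3 st.py;  python3 - <<'E'
from h import *
a=cam('scene')['frame'][190:300,240:430]
save('e.png',cv2.resize(a,(800,463),interpolation=2))
E
```

```text
rack TCP mm [54.13 43.52] F rack [-1.53 -1.62] [-1.1 -1.9 -5.2] M [-0.53  0.05 -0.07] 7.0 0.02986674807777035 [0.6117 0.0736 0.0571]
```

View pics/e.png

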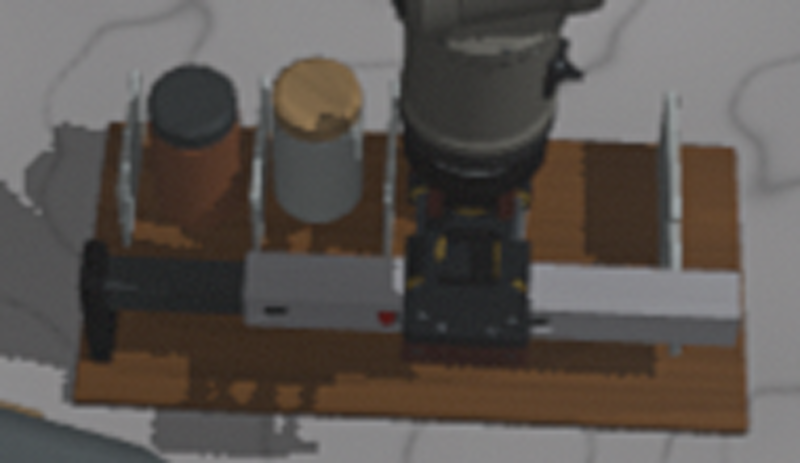

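The front button shows red in its opening at crop (387,318), and the fence has moved about 45 mm. A gentle pull will test whether the tube is blocked.

Request:
send_rows:
  targets:
    - [[-0.0002,0.001,0,0,0,0,220],[-0.0005,0.0019,0,0,0,0,220],[-0.0007,0.0029,0,0,0,0,220],[-0.0007,0.0029,0,0,0,0,220]]

```text
t: 7.38
position: [0.6116, 0.0739, 0.0571]
ee_rot: [0.701, -0.089, 0.702, 0.087]
force: [-0.3, -6.0, -5.9]
width: 0.0297
```

```bash
python3 st.py
```

```text
rack TCP mm [54.14 43.89] F rack [-1.8 -5.7] [-0.3 -6.  -5.9] M [-1.34 -0.18  0.19] 7.3833 0.02969973392861357 [0.6116 0.0739 0.0571]
```

It moved 0.4 mm for 3 mm commanded and the force rose to 6 N, so the tube is locked. I'll relax the pull, open and lift.

Request:
send_rows:
  targets:
    - [[0.0005,-0.002,0,0,0,0,220],[0.0007,-0.003,0.001,0,0,0,220],[0.0007,-0.003,0.001,0,0,0,160],[0.0007,-0.003,0.001,0,0,0,90],[0.0007,-0.003,0.001,0,0,0,80],[0.0007,-0.003,0.001,0,0,0,80],[0.0007,-0.003,0.02,0,0,0,80],[0.0007,-0.003,0.05,0,0,0,80],[0.0007,-0.003,0.09,0,0,0,0],[0.0007,-0.003,0.13,0,0,0,0]]

```text
t: 8.22
position: [0.6117, 0.0737, 0.189]
ee_rot: [0.701, -0.088, 0.702, 0.089]
force: [1.3, -0.4, -0.4]
width: 0.0703
```

```bash
python3 st.py
python3 - <<'E'
from h import *
c=cam('scene');t=cam('top')
a=c['frame'][190:300,240:430];b=t['frame'][195:310,210:390]
save('f.png',np.vstack([cv2.resize(a,(500,290),interpolation=2),cv2.resize(b,(500,310),interpolation=2)]))
E
```

```text
rack TCP mm [54.21 43.63] F rack [ 1.14 -0.67] [ 1.3 -0.4 -0.4] M [ 0.   -0.13 -0.01] 8.2167 0.07034384137484899 [0.6117 0.0737 0.189 ]
```

View pics/f.png

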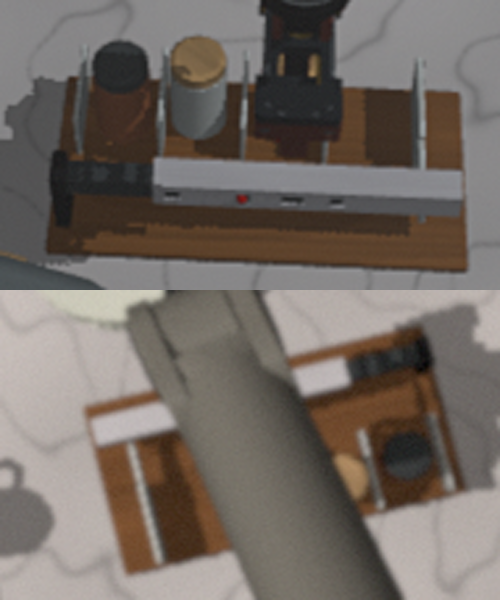

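The tube is released with the button out, the fence is at its new place and the end bay is empty. Next I fetch the green tin at about (0.583, -0.404).

Request:
send_rows:
  targets:
    - [[0,0,0.03,0,0,0,0],[-0.002,-0.035,0.04,0,0,0,0],[-0.005,-0.075,0.04,0,0,0,0],[-0.007,-0.115,0.04,0,0,0,0],[-0.01,-0.155,0.04,0,0,0,0],[-0.012,-0.195,0.04,0,0,0,0],[-0.015,-0.235,0.04,0,0,0,0],[-0.018,-0.275,0.04,0,0,0,0],[-0.02,-0.315,0.04,0,0,0,0],[-0.022,-0.355,0.04,0,0,0,0]]

```text
t: 9.15
position: [0.5901, -0.2835, 0.2279]
ee_rot: [0.702, -0.088, 0.701, 0.088]
force: [0.9, -1.1, 0.5]
width: 0.0876
```

Request:
send_rows:
  targets:
    - [[-0.003,-0.04,0,0,0,0,0],[-0.005,-0.08,0,0,0,0,0],[-0.007,-0.115,0,0,0,0,0],[-0.007,-0.122,-0.01,0,0,0,0],[-0.007,-0.122,-0.04,0,0,0,0],[-0.007,-0.122,-0.06,0,0,0,0],[-0.007,-0.122,-0.06,0,0,0,0],[-0.007,-0.122,-0.06,0,0,0,0]]

```text
t: 9.82
position: [0.583, -0.4028, 0.1666]
ee_rot: [0.701, -0.088, 0.702, 0.089]
force: [0.1, 0.3, 1.3]
width: 0.0877
```

```bash
python3 st.py
python3 - <<'E'
from h import *
print(turn(TH),read_state()['q'].round(2))
c=cam('scene');a=c['frame'][100:260,90:290]
save('g.png',cv2.resize(a,(750,600),interpolation=2))
P=c['z_map']
E
```

```text
rack TCP mm [ -91.54 -410.88] F rack [0.2  0.21] [0.1 0.3 1.3] M [-0.1  -0.07  0.04] 9.8167 0.08770860051228317 [ 0.583  -0.4028  0.1666]
[array([-0.0015, -0.0015, -0.0008]), array([ 2.4000e-03, -2.4000e-03,  3.1408e+00])] [ 0.76  0.61 -0.36  1.49  0.23  1.08  0.59]
```

View pics/g.png

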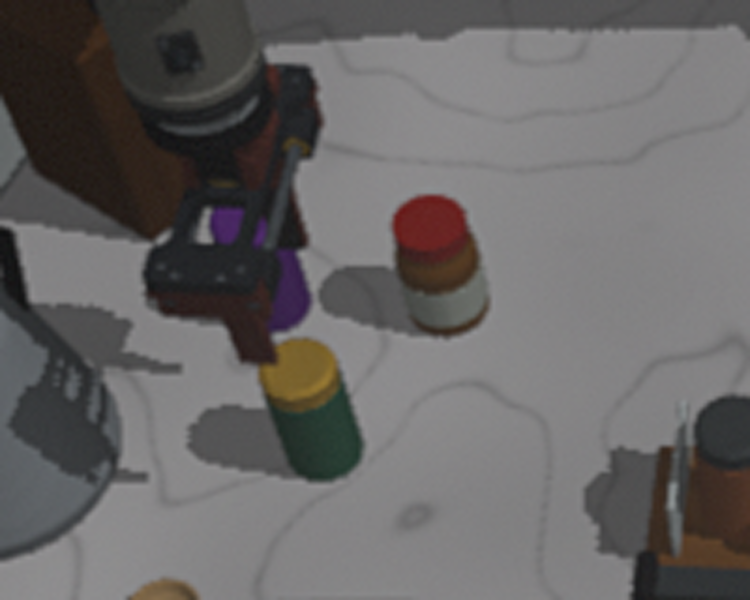

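This confirms the target is green with a brass lid at crop (310,410); the purple tin sits behind the gripper. Descending over the green one.

Request:
send_rows:
  targets:
    - [[0,-0.001,-0.03,0,0,0,0],[0,-0.001,-0.055,0,0,0,0],[0,-0.001,-0.075,0,0,0,0],[0,-0.001,-0.095,0,0,0,0],[0,-0.001,-0.11,0,0,0,0],[0,-0.001,-0.12,0,0,0,0],[0,-0.001,-0.12,0,0,0,0],[0,-0.001,-0.12,0,0,0,0]]

```text
t: 10.53
position: [0.5838, -0.4049, 0.0482]
ee_rot: [0.702, -0.088, 0.701, 0.088]
force: [0.3, 0.8, -1.2]
width: 0.0879
```

Request:
send_rows:
  targets:
    - [[0,0,0,0,0,0,70],[0,0,0,0,0,0,100],[0,0,0,0,0,0,120],[0,0,0,0,0,0,140],[0,0,0,0,0,0,150],[0,0,0,0,0,0,150],[0,0,0,0,0,0,150]]

```text
t: 11.12
position: [0.583, -0.4049, 0.0477]
ee_rot: [0.702, -0.088, 0.702, 0.088]
force: [-1.6, -0.0, 3.2]
width: 0.0536
```

```bash
python3 st.py
python3 - <<'E'
from h import *
print(turn(TH))
E
```

```text
rack TCP mm [ -92.01 -413.02] F rack [-1.56  0.38] [-1.6 -0.   3.2] M [0.01 0.11 0.01] 11.1167 0.05362841748560379 [ 0.583  -0.4049  0.0477]
[array([ 0.0002, -0.0002,  0.0002]), array([-2.0000e-04, -4.0000e-04, -3.1414e+00])]
```

Request:
send_rows:
  targets:
    - [[0,0,0.02,0,0,0,150],[0,0,0.05,0,0,0,150],[0,0,0.085,0,0,0,150],[0,0,0.12,0,0,0,150],[-0.003,0.02,0.15,0,0,0,150],[-0.01,0.055,0.165,0,0,0,150],[-0.017,0.093,0.165,0,0,0,150],[-0.024,0.132,0.165,0,0,0,150],[-0.031,0.171,0.165,0,0,0,150],[-0.038,0.21,0.165,0,0,0,150]]

```text
t: 11.95
position: [0.5441, -0.1929, 0.212]
ee_rot: [0.701, -0.088, 0.702, 0.088]
force: [1.4, 0.5, -3.5]
width: 0.0537
```

Request:
send_rows:
  targets:
    - [[-0.007,0.038,0,0,0,0,150],[-0.014,0.077,0,0,0,0,150],[-0.021,0.116,0,0,0,0,150],[-0.028,0.154,0,0,0,0,150],[-0.035,0.193,0,0,0,0,150],[-0.042,0.232,0,0,0,0,150],[-0.049,0.27,0,0,0,0,150],[-0.055,0.3,0,0,0,0,150],[-0.0575,0.3136,0,0,0,0,150],[-0.0575,0.3136,0,0,0,0,150]]

```text
t: 12.78
position: [0.4862, 0.1234, 0.2125]
ee_rot: [0.701, -0.09, 0.701, 0.091]
force: [0.4, -0.3, -2.4]
width: 0.0532
```

Request:
send_rows:
  targets:
    - [[0,0,-0.02,0,0,0,150],[0,0,-0.05,0,0,0,150],[0,0,-0.06,0,0,0,150],[0,0,-0.06,0,0,0,150]]

```text
t: 13.12
position: [0.4856, 0.117, 0.1498]
ee_rot: [0.699, -0.088, 0.704, 0.087]
force: [-0.2, -1.0, -1.7]
width: 0.0533
```

```bash
python3 st.py
python3 - <<'E'
from h import *
print(turn(TH),read_state()['q'].round(2))
c=cam('scene');a=c['frame'][150:300,250:450]
save('i.png',cv2.resize(a,(800,600),interpolation=2))
E
```

```text
rack TCP mm [-57.31 116.77] F rack [-0.41 -0.97] [-0.2 -1.  -1.7] M [-0.04 -0.04  0.02] 13.1167 0.05329925446857973 [0.4856 0.117  0.1498]
[array([ 0.0018, -0.006 ,  0.001 ]), array([-9.4000e-03, -2.9000e-03, -3.1406e+00])] [ 0.14  0.34 -0.6   2.    0.25  0.87 -0.34]
```

View pics/i.png

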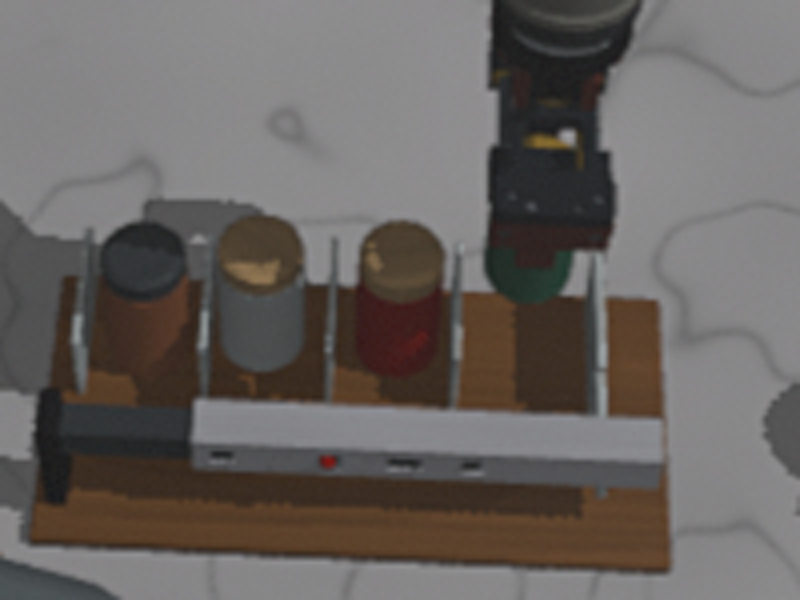

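The tin hangs above the end bay, centred at crop x≈528 between the divider (458) and the fence (597). Lowering.

Request:
send_rows:
  targets:
    - [[0.002,0.001,-0.02,0,0,0,150],[0.002,0.001,-0.04,0,0,0,150],[0.002,0.001,-0.055,0,0,0,150],[0.002,0.001,-0.065,0,0,0,150],[0.002,0.001,-0.075,0,0,0,150],[0.002,0.001,-0.08,0,0,0,150],[0.002,0.001,-0.08,0,0,0,150]]

```text
t: 13.75
position: [0.4896, 0.1197, 0.0721]
ee_rot: [0.701, -0.088, 0.702, 0.088]
force: [-0.2, -0.3, -2.3]
width: 0.0533
```

```bash
python3 st.py; python3 -c "
from h import *
print(turn(TH))"
```

```text
rack TCP mm [-52.7  118.42] F rack [-0.3  -0.25] [-0.2 -0.3 -2.3] M [-0.04 -0.08  0.01] 13.75 0.05333180142429287 [0.4896 0.1197 0.0721]
[array([ 0.0001, -0.0005,  0.0002]), array([-9.0000e-04, -2.0000e-04, -3.1414e+00])]
```

Tin bottom is at about 24 mm; about 12 mm left to go, feeling for contact.

Request:
send_rows:
  targets:
    - [[0,0,-0.004,0,0,0,150],[0,0,-0.008,0,0,0,150],[0,0,-0.011,0,0,0,150],[0,0,-0.0125,0,0,0,150],[0,0,-0.0125,0,0,0,150],[0,0,-0.0125,0,0,0,150]]

```text
t: 14.25
position: [0.4897, 0.1199, 0.06]
ee_rot: [0.702, -0.088, 0.702, 0.088]
force: [0.2, 0.3, -2.6]
width: 0.0536
```

```bash
python3 st.py
```

```text
rack TCP mm [-52.57 118.64] F rack [0.28 0.27] [ 0.2  0.3 -2.6] M [-0.01 -0.11  0.02] 14.25 0.05355138131928158 [0.4897 0.1199 0.06  ]
```

Request:
send_rows:
  targets:
    - [[0,0,-0.0007,0,0,0,150],[0,0,-0.0014,0,0,0,150],[0,0,-0.0014,0,0,0,150]]

```text
t: 14.5
position: [0.4898, 0.12, 0.0596]
ee_rot: [0.702, -0.088, 0.701, 0.088]
force: [-3.1, -1.9, 9.3]
width: 0.0533
```

Request:
send_rows:
  targets:
    - [[0,0,0.001,0,0,0,150],[0,0,0.001,0,0,0,130],[0,0,0.001,0,0,0,80],[0,0,0.001,0,0,0,30],[0,0,0.001,0,0,0,20],[0,0,0.001,0,0,0,20],[0,0,0.02,0,0,0,20],[0,0,0.05,0,0,0,20],[0,0,0.09,0,0,0,20],[0,0,0.13,0,0,0,20]]

```text
t: 15.33
position: [0.4887, 0.1198, 0.1894]
ee_rot: [0.701, -0.088, 0.702, 0.088]
force: [1.4, 0.6, -0.7]
width: 0.081
```

Request:
send_rows:
  targets:
    - [[0,0,0.03,0,0,0,20],[-0.02,0.03,0.04,0,0,0,20],[-0.02,0.07,0.04,0,0,0,20],[-0.02,0.11,0.04,0,0,0,20],[-0.02,0.15,0.04,0,0,0,20],[-0.02,0.18,0.04,0,0,0,20],[-0.02,0.18,0.04,0,0,0,20],[-0.02,0.18,0.04,0,0,0,20],[-0.02,0.18,0.04,0,0,0,20],[-0.02,0.18,0.04,0,0,0,20]]

```text
t: 16.17
position: [0.4701, 0.2981, 0.2282]
ee_rot: [0.702, -0.088, 0.702, 0.087]
force: [-0.4, -0.2, -0.6]
width: 0.0812
```

```bash
python3 st.py
python3 - <<'E'
from h import *
c=cam('scene');t=cam('top')
a=c['frame'][180:310,240:440];b=t['frame'][195:310,220:400]
save('j.png',np.vstack([cv2.resize(a,(560,364),interpolation=2),cv2.resize(b,(560,236),interpolation=2)]))
R=np.array([[np.cos(TH),np.sin(TH)],[-np.sin(TH),np.cos(TH)]])
for c in(c,t):
    F=f(c);vv,uu=np.mgrid[:480,:640];z=c['z_map'];T=np.linalg.inv(c['view'])
    P=np.stack([(uu-c['cx'])/F*z,-(vv-c['cy'])/F*z,-z],-1)@T[:3,:3].T+T[:3,3]
    m=(abs(P[...,2]-.111)<.006)&(np.hypot(P[...,0]-.49,P[...,1]-.12)<.042)
    e,r=cv2.minEnclosingCircle(P[m][:,:2].astype(np.float32)*1000);A=np.c_[P[m][:,:2]-P[m][:,:2].mean(0),np.ones(m.sum())]
    print(e,r,'rack',R@(np.array(e)-[570,18]),'z',P[m][:,2].mean(),'slope',np.linalg.lstsq(A,P[m][:,2],rcond=None)[0])
E
```

```text
rack TCP mm [-27.51 296.12] F rack [-0.38 -0.07] [-0.4 -0.2 -0.6] M [-0.06 -0.09  0.  ] 16.1667 0.08122020370166838 [0.4701 0.2981 0.2282]
(492.9401550292969, 120.5615463256836) 26.933258056640625 rack [-49.29010838 118.43806697] z 0.10994967768109022 slope [-0.01444183  0.00031306  0.10994968]
(489.5951232910156, 117.9076919555664) 25.920711517333984 rack [-53.18772526 116.6942886 ] z 0.11015707989709785 slope [ 0.00209306 -0.01937498  0.11015708]
```

View pics/j.png

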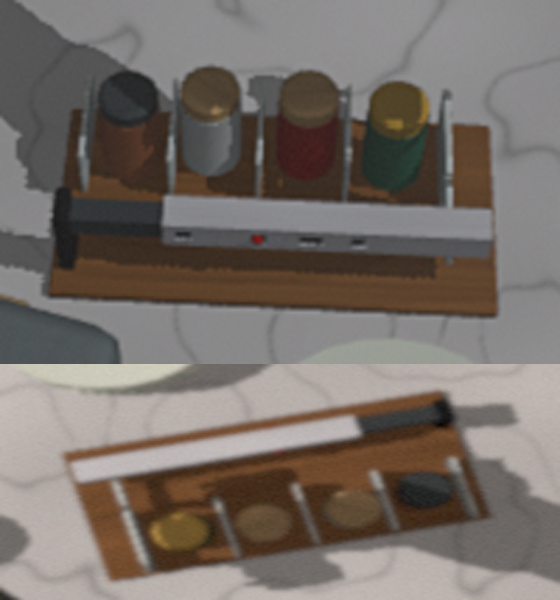

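The tin stands upright in the end bay in line with the others, and red shows at the front button (258,239) and faintly in the top view. Handing in.

```bash
python3 -c "
from workcell import job_done
print(job_done())"
```

```text
the job is handed in; nothing more can be done
None
```

The rack is one hole longer, the green tea tin stands in the widened end bay, and the job was handed in at about 16 s of the 54 s allowed. It reported no verdict.

- **Rack:** I pinched both buttons flush (pads at 29.8 mm) and drew the tube out. The highest pull I read was about 13 N in total, and it met the next hole at roughly 43 mm. A gentle extra pull of 3 mm moved it only 0.4 mm, so it is locked.
- **Buttons:** The front button shows red in its opening. I could not see the back button, so that it is out is inferred from the locked tube and the drop in drag.
- **Tea tin:** The last camera check puts its centre at about rack x -49 to -53 mm, y 117 to 118 mm. Its lid is level at about 110 mm, which fits a tin standing on the board. The two cameras differ by about 4 mm, well inside the allowed range.
- **Everything else:** The gripper ended clear and open, touching nothing. The three rack tins look unmoved in the last picture. I did not check the mug, jar, bowl and spoon again after the moves, but the arm passed near none of them with any contact force.

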